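# Stack the bridge blanks to dry

## Robot

A 6-joint arm with a two-finger parallel gripper is mounted at the origin on the work surface. World frame = base frame: x ahead of the robot, y to its left, z up, the work surface at z = 0. Lengths are in m, angles in rad, forces in N, time in s.
With the tool pointing down it reaches from about 0.35 to 0.875 m from the base axis. Payload 15.5 kg.
Tool frame: the origin (TCP) lies midway between the tips of the shut fingers; the grasp point (between the pads) lies bot.grip_point_offset behind it (bot.grip_point_offset is the distance from the TCP to the grasp point, in m); z points along the fingers, y is the line along which they close (so a half turn about z gives the same grasp; the last joint's range is limited). The gripper opens to 85 mm and grips with 20 to 120 N. Pads are 22 mm wide; open, the fingers measure 114 mm over their backs; the gripper's body (76 mm by 85 mm) begins 54 mm behind the grasp point. The pads swing forward as they close: fully open they stand 13 mm farther back than shut.
Start: joints at [-1.444, 0.494, 1.345, -0, 1.302, -0.096], TCP at [0.138, -0.61, 0.231] pointing down, gripper open.
Joint ranges: [-2.91, 2.91], [-0.82, 2.16], [0.22, 2.67], [-1.22, 4.37], [0.12, 2.79], [-3.08, 3.08]. Speed limits (rad/s): [1.89, 1.89, 2.57, 3.01, 3.01, 3.01].

## Interface

Orientations are given as a unit quaternion [x, y, z, w].
In Python, from bench import bot, cams, finder gives the robot as it stands. Calls block until the motion is done:
- bot.move_pose(position, orientation): joint-space move of the TCP to a pose.
- bot.move_l(position, rot=None, speed=0.15): straight line of the TCP; rot=None keeps the orientation; speed is the mean speed in m/s.
- bot.goto_joints(angles): joint-space move.
- bot.move_gripper(opening): opening from 0.0 (shut) to 1.0 (fully open); the grip force is fixed at half the most; returns when the fingers have stopped.
- bot.hold(seconds).
- bot.inverse_kinematics(position, orientation): joint angles nearest the present ones, or None.
- bot.sense(): the state.
- cams.get_image(name): name is "scene" or "top" or "wrist"; returns a dict with "color" (420x560x3 uint8, red, green, blue), "z_map" (420x560 float32, m along the optical axis (not along the pixel's ray), 0 where there is no reading), "fx", "fy", "cx", "cy" (pixels), "D" ([k1, k2, p1, p2, k3] as OpenCV has them; the pictures are not rectified), "R" (3x3) and "t" (3): a world point X has camera coordinates R X + t; the wrist camera has in their place "mount" (4x4, takes a point from camera to tool coordinates, whose origin is the TCP and whose axes are the flange's). Camera axes: x right, y down, z forward; pixel columns grow to the right and rows downward; lengths in m; the calibration is good to about 2 mm. A picture is of the moment at which its call begins: read the wrist's pose just before it.
A pose or a line that the arm cannot do raises bot.IKError and nothing moves.
- bot.job_done(): hands the job in; it is judged then, once.
Trained networks look in a picture, given as the dict that the camera call returned (one of the last four; its "shot" number tells which), for a name from the list of things; names that differ only in an ending like _2 or _b are one class to them, and where a whole thing is asked for, a point or a joint stands for the part that bears it (a point fixed in the world has none). Each returns a list of dicts, best first, with "confidence" (0 to 1); they miss things now and then, are a little off and sometimes report something else, mostly with a low value. They report only what shows in the picture. A call takes as long as a camera call. They do not tell look-alikes from the thing itself.
- finder.recognise(target, picture): "point" ([x, y, z] in m, in the coordinates of the camera as it stood for that picture, good to about 4 mm: the middle of the surface that is visible of it).
- finder.silhouettes(target, picture): "pixels" (420x560 bool, what is visible of it).
The state is a dict: "clock": time; "joint_positions": joint angles; "qvel": joint speeds; "effort": joint torques, N m; "tool_pos": TCP position; "orientation": TCP orientation; "wrist_force": force on the tool from outside, world axes, zero at the start; "moment": the same for the moment, N m; "opening": opening from 0.0 (shut) to 1.0 (fully open); "finger_force": force on a finger pad.
Only numpy, scipy, OpenCV 4.12 (cv2) and the standard library are available. Lean on these libraries where they do the work, as an engineer would, in place of code of your own. Each camera call takes 0.05 s, during which the arm holds its last target. There are 200 camera calls.

## Task

Lift the wooden keeper bar level and straight up out of its two U brackets and lay it lengthwise on the black rubber mat. Then move every dark wooden blank from the rack onto the square cork board as an open drying stack: two blanks to a layer, flush along opposite edges of the board, the lowest layer pointing away from the robot as they lie in the rack, every layer crosswise to the one below (an odd last blank lies alone along an edge on top). Finally set the bar back down in both brackets, and leave the other things on the bench where they are.

Things in the scene. Friction and masses are not known exactly. Their poses are not given: they have to be found in the camera images.
- rack: Fixed plywood plate 136 x 379 x 10 mm. Origin: centre of underside; y along its length, z up. Blanks lie on it along x, at y = -135, -81, -27, 27, 81, 135 mm (some may be empty). At y = +182 and -182 a dark steel U bracket, 8 mm thick along y, open at the top: U floor at z = 30, inner width 26 along x, cheeks to z = 60, lips flaring outward to z = 70; bar seated: its centre at x 0, y 0, z 40.
- bar: Loose pale wooden keeper bar, 20 x 20 mm, 404 long along its y, about 0.25 kg. Origin: its centre. Black square collars (34 x 34, 10 wide) on it 168 mm either side of the centre come just inside the brackets and limit endwise sliding to 5 mm. Seated, its underside is 6 mm above the blanks. Lying on its collars its centre is 17 mm up. Any way round or side up is the same.
- bar_left (a point): centre of the bar's end face at its own +y (202 mm from the bar's centre)
- bar_right (a point): centre of the bar's end face at its own -y (202 mm from the bar's centre)
- board: Fixed square cork drying board, 120 x 120 mm, 12 mm thick, turned about the vertical. Origin: centre of its underside, on the bench; x (roughly away from the robot) and y along its edges, z up.
- spot1a (a point): Point above the board: where the centre of a blank of layer 1 comes (lowest layer, 19 mm above the bench) when it lies flush along the board's +y edge.
- spot1b (a point): Point above the board: where the centre of a blank of layer 1 comes (lowest layer, 19 mm above the bench) when it lies flush along the board's -y edge.
- spot2a (a point): Point above the board: where the centre of a blank of layer 2 comes (second layer, 33 mm above the bench) when it lies flush along the board's +x edge.
- spot2b (a point): Point above the board: where the centre of a blank of layer 2 comes (second layer, 33 mm above the bench) when it lies flush along the board's -x edge.
- spot3a (a point): Point above the board: where the centre of a blank of layer 3 comes (third layer, 47 mm above the bench) when it lies flush along the board's +y edge.
- spot3b (a point): Point above the board: where the centre of a blank of layer 3 comes (third layer, 47 mm above the bench) when it lies flush along the board's -y edge.
- mat: Fixed black rubber mat on the bench between robot and rack, 60 x 460 mm, 3 mm thick, long along its y. Origin: centre of its underside.
- slat1: Loose dark wooden bridge blank (slat), 120 x 26 x 14 mm: long along its own x, 26 wide along y, 14 thick along z, about 45 g. Origin: its centre. All blanks are alike; this one may be absent (None from the start).
- slat2: Loose dark wooden bridge blank (slat), 120 x 26 x 14 mm: long along its own x, 26 wide along y, 14 thick along z, about 45 g. Origin: its centre. All blanks are alike; this one may be absent (None from the start).
- slat3: Loose dark wooden bridge blank (slat), 120 x 26 x 14 mm: long along its own x, 26 wide along y, 14 thick along z, about 45 g. Origin: its centre. All blanks are alike; this one may be absent (None from the start).
- slat4: Loose dark wooden bridge blank (slat), 120 x 26 x 14 mm: long along its own x, 26 wide along y, 14 thick along z, about 45 g. Origin: its centre. All blanks are alike; this one may be absent (None from the start).
- slat5: Loose dark wooden bridge blank (slat), 120 x 26 x 14 mm: long along its own x, 26 wide along y, 14 thick along z, about 45 g. Origin: its centre. All blanks are alike; this one may be absent (None from the start).
- slat6: Loose dark wooden bridge blank (slat), 120 x 26 x 14 mm: long along its own x, 26 wide along y, 14 thick along z, about 45 g. Origin: its centre. All blanks are alike; this one may be absent (None from the start).
- tape: Bystander: roll of blue tape lying flat, 68 diameter, 24 high (mm). Origin: centre of its underside. Stands near the board.
- glue: Bystander: standing yellow glue bottle, 44 diameter, 120 high (mm). Origin: centre of its underside.
- tin: Bystander: flat round tin, 40 diameter, 30 high (mm). Origin: centre of its underside. Stands near the board.
- drill: Bystander: cordless drill lying on its side, about 60 high (mm). Origin: centre of its underside.
- sander: Bystander: sanding block, 100 x 60 x 35 (mm). Origin: centre of its underside.
- jar: Bystander: clear jar, 60 diameter, 75 high (mm). Origin: centre of its underside.
There are look-alikes about, which are no part of the job. There is more than one size of the board; the one meant has the size given above.

How it is judged:
By the outcome, as a careful person would: the job done as asked, in the order asked, and still so for the second after the job is handed in, with the robot touching nothing.
Of slat1, slat2, slat3, slat4, slat5, slat6 only 4 to 6 are there at a start; the rules pass over those that are not, and their reading is None.
At some moment in a run one of bar may be knocked a few centimetres aside while the robot is not near it.
Once in a run the grip may slacken for a moment while it holds something.
It also fails if it takes over 208 s, if anything falls off the work surface, if the arm or the gripper's body presses on something with over 40 N, if the wrist force passes 120 N, or if a joint passes its speed limit or range.

## Working session

There is one attempt and no reset: what is moved stays moved. The work goes in short steps, each a Python script; the robot and the scene stay as the last script left them, time stands still between calls to the robot, and variables do not carry over. Pictures are saved under pics/ and viewed, at most 14 in all, crops included, and the job is handed in when it is done.

```bash
ls; mkdir -p pics
python3 - <<'E'
from bench import bot,cams,finder
import cv2,numpy as np
print(bot.sense()); print(bot.grip_point_offset)
for n in ["scene","top"]:
    p=cams.get_image(n); cv2.imwrite(f"pics/{n}0.png",p["color"][:,:,::-1])
    print(n,p["fx"],p["fy"],p["cx"],p["cy"],p["D"],p["R"],p["t"])
w=cams.get_image("wrist");print(w["mount"])
E
```

```text
pics
{'clock': 0.0, 'joint_positions': array([-1.44351588e+00,  4.94176237e-01,  1.34614459e+00,  2.23093662e-06,
        1.30251826e+00, -9.54926203e-02]), 'qvel': array([ 0.00123948,  0.00069944,  0.00136498, -0.00024303, -0.00090696,
        0.00028989]), 'effort': array([ 1.36276169e-03, -8.82152367e+01, -3.83868027e+01,  1.10014314e-04,
        1.01011651e-02, -1.76979370e-06]), 'tool_pos': array([ 0.13804513, -0.60918166,  0.23070002]), 'orientation': array([ 9.93802771e-01,  1.11156034e-01, -8.82967941e-06, -6.23154433e-04]), 'wrist_force': array([ 0.33361131,  0.41247228, -0.32202875]), 'moment': array([-0.01994969,  0.05226584,  0.0161284 ]), 'finger_force': 0.0, 'opening': 1.0009528412682434}
0.0187
scene 449.380948986881 449.380948986881 282.19340644144245 207.88461082295692 [-0.15162975  0.          0.          0.          0.        ] [[ 0.86055645  0.50925524 -0.01008486]
 [ 0.35784097 -0.61854461 -0.69953728]
 [-0.36248095  0.59838254 -0.71452494]] [-0.45218106 -0.15925488  1.72088829]
top 414.358121366824 414.358121366824 276.57405738195075 210.2405729827127 [0.02663661 0.         0.         0.         0.        ] [[ 0.02638989 -0.99958073 -0.01191419]
 [-0.99356288 -0.02491384 -0.11050836]
 [ 0.11016519  0.0147538  -0.99380378]] [0.01105965 0.55975268 1.20991631]
[[-9.27761912e-04 -9.62146785e-01 -2.72530187e-01  6.94964713e-02]
 [ 9.99999245e-01 -1.11217303e-03  5.22189846e-04  2.55826014e-04]
 [-8.05524007e-04 -2.72529497e-01  9.62147091e-01 -1.42794996e-01]
 [ 0.00000000e+00  0.00000000e+00  0.00000000e+00  1.00000000e+00]]
```

View pics/top0.png

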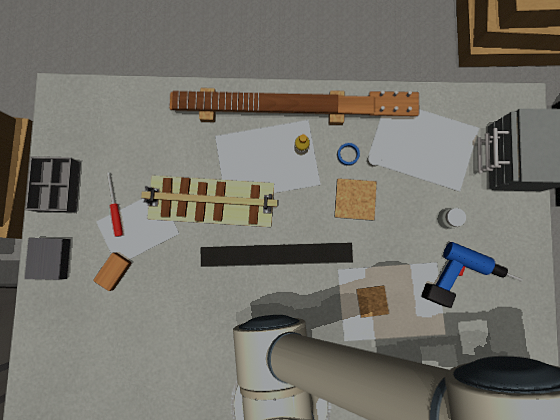

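View pics/scene0.png

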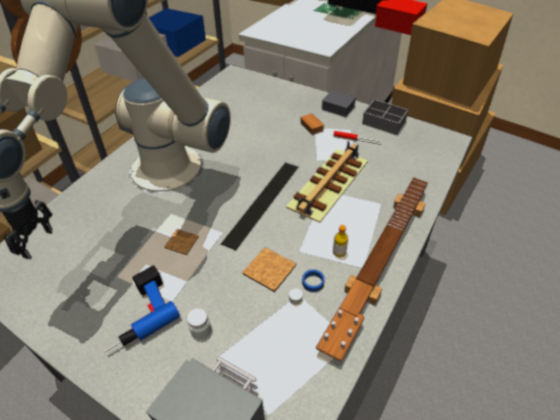

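The top picture shows the rack at (210,202) with five blanks, at columns 167, 185, 203, 220 and 254 and one slot empty at 237, and the bar across them. The mat is at (276,254), the tape at (348,154), the tin at (373,160) and the glue at (302,145).

There are two candidate boards, at (356,199), about 41 px, and at (373,301), about 30 px. At roughly 345 px/m, 120 mm comes to 41 px, so (356,199) fits. I'll measure that in code next.

```bash
cat > h.py <<'E'
from bench import bot,cams,finder
import cv2,numpy as np
from scipy.spatial.transform import Rotation as Ro
def shot(n):
    s=bot.sense(); p=cams.get_image(n)
    if n=="wrist":
        T=np.eye(4);T[:3,:3]=Ro.from_quat(s["orientation"]).as_matrix();T[:3,3]=s["tool_pos"]
        M=T@np.asarray(p["mount"])
        p["_R"],p["_c"]=M[:3,:3],M[:3,3]
    else:
        R=np.asarray(p["R"]);p["_R"]=R.T;p["_c"]=-R.T@np.asarray(p["t"])
    p["_K"]=np.array([[p["fx"],0,p["cx"]],[0,p["fy"],p["cy"]],[0,0,1]])
    return p
def rays(p,uv):
    n=cv2.undistortPoints(np.float64(uv).reshape(-1,1,2),p["_K"],np.float64(p["D"])).reshape(-1,2)
    return np.c_[n,np.ones(len(n))]
def onplane(p,uv,z):
    d=rays(p,uv)@p["_R"].T
    return p["_c"]+d*((z-p["_c"][2])/d[:,2])[:,None]
def cloud(p):
    v,u=np.mgrid[:420,:560]
    r=rays(p,np.c_[u.ravel(),v.ravel()])*p["z_map"].reshape(-1,1)
    return (r@p["_R"].T+p["_c"]).reshape(420,560,3)
def proj(p,X):
    R=p["_R"].T
    return cv2.projectPoints(np.float64(X).reshape(-1,1,3),cv2.Rodrigues(R)[0],-R@p["_c"],p["_K"],np.float64(p["D"]))[0].reshape(-1,2)
def rect(P):
    """min-area rectangle of xy points (m): centre, (long,short), yaw of long axis"""
    b=cv2.boxPoints(cv2.minAreaRect(np.float32(P[:,:2]*1000)))/1000
    e1,e2=b[1]-b[0],b[2]-b[1]
    if np.linalg.norm(e1)<np.linalg.norm(e2): e1,e2=e2,e1
    return b.mean(0),(np.linalg.norm(e1),np.linalg.norm(e2)),np.arctan(e1[1]/e1[0]) if abs(e1[0])>1e-9 else np.pi/2
def silrect(p,name,z,k=0):
    out=[]
    for d in finder.silhouettes(name,p):
        m=d["pixels"].astype(np.uint8)
        c=max(cv2.findContours(m,0,2)[0],key=len).reshape(-1,2)
        out.append((d["confidence"],c.mean(0),)+rect(onplane(p,c,z)))
    return out
def quat(yaw):
    """tool down; closing line (tool y) at world angle yaw"""
    y=np.array([np.cos(yaw),np.sin(yaw),0]);z=np.array([0,0,-1.]);x=np.cross(y,z)
    return Ro.from_matrix(np.c_[x,y,z]).as_quat()
E
python3 - <<'E'
from h import *
np.set_printoptions(precision=4,suppress=True)
p=shot("top")
for n,z in [("board",.012),("mat",.003),("bar",.05),("rack",.01),("tape",.024),("tin",.03),("glue",.06),("slat1",.024)]:
    for r in silrect(p,n,z): print(n,*[np.round(x,4) for x in r])
C=cloud(p)
for uv in [(356,199),(276,254),(210,202),(212,187),(373,301),(348,170)]: print(uv,C[uv[1],uv[0]])
E
```

```text
board 0.83 [372.0541 302.4595] [ 0.2986 -0.262 ] [0.0867 0.084 ] -1.4084
board 0.75 [357.7037 201.037 ] [ 0.6014 -0.2133] [0.1229 0.121 ] 1.5203
mat 0.71 [354.5    199.3056] [ 0.6026 -0.2133] [0.121  0.1201] -0.0463
mat 0.68 [284.6471 251.6765] [0.4292 0.0225] [0.4582 0.0623] -1.5158
bar 0.39 [461.1491 273.0373] [ 0.3657 -0.5188] [0.1928 0.1839] -0.4898
rack 0.68 [231.5238 188.3095] [0.6258 0.1668] [0.258  0.0511] 1.5327
rack 0.21 [451.  218.6] [ 0.5523 -0.5006] [0.0821 0.058 ] -1.2984
tape 0.59 [350.9231 154.4103] [ 0.7348 -0.1893] [0.0655 0.0528] -0.5852
tape 0.4 [165.5625 207.9375] [0.5571 0.3608] [0.052  0.0272] 0.0547
tin 0.61 [373.0714 157.3571] [ 0.7226 -0.2636] [0.0373 0.0331] 0.0035
tin 0.5 [208.8353 198.5529] [0.5899 0.2312] [0.4079 0.034 ] 1.542
tin 0.49 [358.7273 200.8485] [ 0.5989 -0.2087] [0.1186 0.1185] 1.5134
glue 0.72 [302.087  146.4783] [ 0.7548 -0.0439] [0.053  0.0373] -0.1711
slat1 0.81 [166.5714 208.8095] [0.5571 0.3593] [0.0521 0.0301] 0.0572
slat1 0.75 [199.4167 211.9167] [0.549  0.2577] [0.0548 0.0272] 0.0458
slat1 0.58 [181.8421 208.6316] [0.5558 0.3117] [0.0427 0.0262] -0.1442
slat1 0.53 [253.8235 214.7647] [0.544  0.0948] [0.0544 0.0272] 0.025
slat1 0.52 [217.625 210.75 ] [0.5503 0.2033] [0.0485 0.0271] 0.0252
(356, 199) [ 0.6017 -0.2146  0.0128]
(276, 254) [0.4291 0.0241 0.0056]
(210, 202) [0.5764 0.2222 0.053 ]
(212, 187) [0.6286 0.2261 0.0084]
(373, 301) [ 0.2991 -0.2657  0.0136]
(348, 170) [ 0.6938 -0.1919 -0.0012]
```

Board: (0.602, -0.213), 121 mm and z 0.013, so it is the right one; the other measures 85 mm. Next I'll take wrist views over the rack and the board, and the crop from those will confirm the choice.

```bash
cat >> h.py <<'E'
def best(pos,yaw):
    """of the two half-turn alternatives the one with less joint travel"""
    q0=bot.sense()["joint_positions"];c=[]
    for y in (yaw,yaw+np.pi):
        q=bot.inverse_kinematics(pos,quat(y))
        if q is not None: c.append((np.abs(np.array(q)-q0).max()+.5*abs(q[5]),y))
    if not c: raise RuntimeError(f"no ik {pos} {yaw}")
    return min(c)[1]
E
python3 - <<'E'
from h import *
import pickle
for i,(pos,yaw) in enumerate([((.6,-.17,.32),-.05+np.pi/2),((.56,.22,.32),-.03+np.pi/2)]):
    y=best(pos,yaw); bot.move_pose(pos,quat(y)); bot.hold(.3)
    p=shot("wrist"); pickle.dump(p,open(f"w{i}.pkl","wb"))
    cv2.imwrite(f"pics/w{i}.png",p["color"][:,:,::-1]); print(y,bot.sense()["clock"],bot.sense()["joint_positions"].round(2))
E
```

```text
4.66238898038469 3.25 [-0.37  0.42  1.22 -0.    1.5   1.25]
4.682388980384689 5.0583 [ 0.27  0.39  1.27 -0.    1.48  1.88]
```

View pics/w0.png

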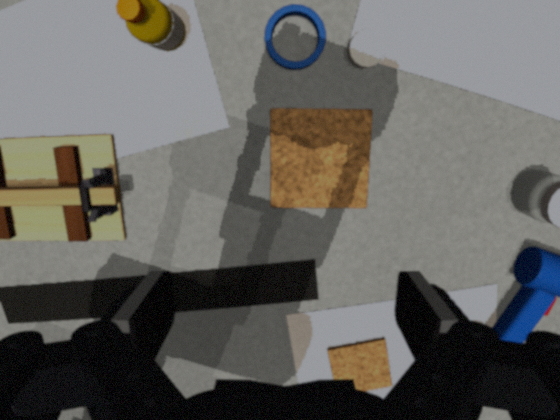

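View pics/w1.png

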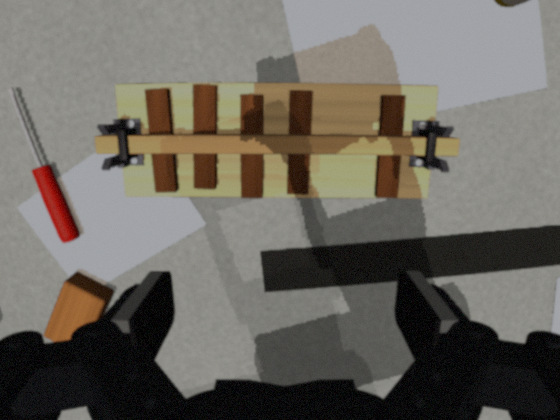

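w0 confirms the board: the big cork square at (320,158) measures about 100 px, against 60 px for the small look-alike at (360,365). The tape (295,37) and tin (370,50) stand well clear of its far edge. w1 shows the bar from (95,143) to (458,147), the brackets at (124,143) and (431,145), and blanks at columns 160, 204, 251, 299 and 390, with the slot at about 346 empty.

```bash
cat > m.py <<'E'
from h import *
import pickle
np.set_printoptions(precision=4,suppress=True)
def mask_rect(p,m,z,box):
    u0,u1,v0,v1=box; k=np.zeros(m.shape,np.uint8);k[v0:v1,u0:u1]=m[v0:v1,u0:u1]
    k=cv2.morphologyEx(k,cv2.MORPH_OPEN,np.ones((3,3)))
    c=np.vstack([c.reshape(-1,2) for c in cv2.findContours(k,0,1)[0] if cv2.contourArea(c)>40])
    return rect(onplane(p,c,z))
E
python3 - <<'E'
from m import *
p=pickle.load(open("w0.pkl","rb"));hs=cv2.cvtColor(p["color"],cv2.COLOR_RGB2HSV)
print("hsv board",hs[158,320],"shade",hs[190,290],"bench",hs[220,400],hs[220,230])
m=((hs[...,1]>110)&(hs[...,0]<25)).astype(np.uint8)
print("board",mask_rect(p,m,.012,(255,385,95,220)))
m2=(hs[...,2]<45)&(hs[...,1]<90)
for n,uv,z in [("tape",(295,12),.024),("tape near",(295,68),.012),("tin",(366,35),.03),("tin near",(366,68),.015)]: print(n,onplane(p,[uv],z))
p=pickle.load(open("w1.pkl","rb"));hs=cv2.cvtColor(p["color"],cv2.COLOR_RGB2HSV)
for n,(u,v) in dict(plate=(228,120),plate_s=(345,120),bar=(275,145),barL=(105,143),slat=(204,110),slat_s=(300,170),bench=(60,120),mat=(400,265),shadow=(300,230)).items(): print(n,hs[v,u])
C=cloud(p)
for uv in [(275,145),(105,143),(450,147),(228,120),(204,110),(400,265)]: print(uv,C[uv[1],uv[0]])
E
```

```text
hsv board [ 18 139 147] shade [ 16 143 134] bench [ 35  12 131] [30 15 86]
board (array([ 0.6037, -0.2137], dtype=float32), (np.float32(0.11842253), np.float32(0.11721308)), np.float32(-0.060026973))
tape [[ 0.7667 -0.1908  0.024 ]]
tape near [[ 0.7095 -0.1885  0.012 ]]
tin [[ 0.739  -0.2658  0.03  ]]
tin near [[ 0.7058 -0.2686  0.015 ]]
plate [ 24  87 162]
plate_s [ 18 107 133]
bar [ 17 140  95]
barL [ 20 110 162]
slat [ 12 174 104]
slat_s [ 12 214  44]
bench [ 30  11 143]
mat [30 13 19]
shadow [ 26  13 135]
(275, 145) [0.5877 0.2282 0.0502]
(105, 143) [0.5975 0.4159 0.0502]
(450, 147) [0.5808 0.0355 0.0505]
(228, 120) [0.6147 0.2834 0.0097]
(204, 110) [0.6274 0.3077 0.0245]
(400, 265) [0.4201 0.0692 0.0027]
```

```bash
cat >> m.py <<'E'
def fitbox(p,m,z,box,L,W,g):
    """least-squares fit of an LxW rectangle (pose g=x,y,yaw; L along yaw) to mask contour back-projected on plane z"""
    from scipy.optimize import least_squares
    u0,u1,v0,v1=box; k=np.zeros(m.shape,np.uint8);k[v0:v1,u0:u1]=m[v0:v1,u0:u1]
    k=cv2.morphologyEx(k,cv2.MORPH_OPEN,np.ones((3,3)))
    c=np.vstack([c.reshape(-1,2) for c in cv2.findContours(k,0,1)[0] if cv2.contourArea(c)>40])
    P=onplane(p,c,z)[:,:2]
    def f(s):
        d=P-s[:2];a=np.array([np.cos(s[2]),np.sin(s[2])])
        q=np.abs(np.c_[d@a,d@np.array([-a[1],a[0]])])-[L/2,W/2]
        return np.where((q>0).all(1),np.hypot(*np.maximum(q,0).T),q.max(1))
    r=least_squares(f,g,loss="soft_l1",f_scale=.001)
    return r.x,np.sqrt(np.mean(f(r.x)**2)),len(P)
E
python3 - <<'E'
from m import *
p=pickle.load(open("w0.pkl","rb"));hs=cv2.cvtColor(p["color"],cv2.COLOR_RGB2HSV)
m=((hs[...,1]>80)&(hs[...,0]<25)).astype(np.uint8)
print("board",fitbox(p,m,.012,(255,385,95,220),.12,.12,[.603,-.2135,-.05]))
p=pickle.load(open("w1.pkl","rb"));hs=cv2.cvtColor(p["color"],cv2.COLOR_RGB2HSV);C=cloud(p);Z=C[...,2]
S=hs[...,1]
m=((S>60)&(hs[...,2]>60)&(Z>.044)&(Z<.056)&(hs[...,0]>13)).astype(np.uint8)
P=C[(m>0)&(np.arange(420)[:,None]<200)]
print("bar rect",mask_rect(p,m,.05,(80,475,125,165)))
print("bar",fitbox(p,m,.05,(80,475,125,165),.404,.02,[.588,.225,1.54]))
m=((S>60)).astype(np.uint8)
print("rack",mask_rect(p,m,.01,(110,445,75,205)))
print("rack",fitbox(p,m,.01,(110,445,75,205),.379,.136,[.588,.225,1.54]))
m=((hs[...,0]<15)&(S>130)&(Z<.04)).astype(np.uint8)
for u in (160,204,251,299,390): print("slat",u,fitbox(p,m,.024,(u-20,u+20,80,202),.12,.026,[.588,.31-(u-204)*.0011,-.03]))
p=shot("top");hs=cv2.cvtColor(p["color"],cv2.COLOR_RGB2HSV)
m=(hs[...,2]<50).astype(np.uint8)
print("mat",fitbox(p,m,.003,(195,357,235,275),.46,.06,[.429,.0225,1.6]))
E
```

```text
board (array([ 0.604 , -0.2132, -0.0557]), np.float64(0.0012259660787684332), 388)
bar rect (array([0.5886, 0.2267], dtype=float32), (np.float32(0.40265065), np.float32(0.020680085)), np.float32(1.5326608))
bar (array([0.5886, 0.2266, 1.5319]), np.float64(0.0018913143555640169), 798)
rack (array([0.5878, 0.227 ], dtype=float32), (np.float32(0.40641117), np.float32(0.13607818)), np.float32(1.5327644))
rack (array([0.5873, 0.2299, 1.5377]), np.float64(0.014143031389367105), 1190)
slat 160 (array([ 0.5953,  0.3606, -0.0058]), np.float64(0.0036605381550613306), 250)
slat 204 (array([ 0.5963,  0.3098, -0.0832]), np.float64(0.003622047497496898), 242)
slat 251 (array([ 0.5822,  0.2571, -0.0326]), np.float64(0.00418259150912432), 262)
slat 299 (array([ 0.5853,  0.2056, -0.145 ]), np.float64(0.006045629374306104), 331)
slat 390 (array([ 0.5777,  0.0964, -0.0278]), np.float64(0.00435058819253672), 276)
mat (array([0.4287, 0.0272, 1.629 ]), np.float64(0.005134003794502044), 305)
```

```bash
cat >> h.py <<'E'
def st(tag=""):
    s=bot.sense(); print(tag,"t%.1f"%s["clock"],"pos",s["tool_pos"].round(4),"open %.3f"%s["opening"],"F",s["wrist_force"].round(1),"ff %.1f"%s["finger_force"]); return s
E
python3 - <<'E'
from m import *
p=pickle.load(open("w1.pkl","rb"));C=cloud(p);v,u=np.mgrid[:420,:560]
ok=(C[...,2]>.062)&(C[...,2]<.08)&(v<190)
for a,b in ((95,155),(400,465)):
    Q=C[ok&(u>a)&(u<b)]; print("bracket",len(Q),Q.mean(0),Q.min(0),Q.max(0))
bx,by,yw=.5886,.2272,-.039
pos=[bx,by,.13]; y=best(pos,yw); print("yaw",y)
bot.move_pose(pos,quat(y)); bot.move_l([bx,by,.027],speed=.12); st("down")
bot.move_gripper(0.0); bot.hold(.3); st("grip")
bot.move_l([bx,by,.05],speed=.05); st("lift1")
bot.move_l([bx,by,.17],speed=.12); st("lift2")
q=shot("top");cv2.imwrite("pics/top1.png",cv2.resize(q["color"][100:300,100:400,::-1],None,fx=2,fy=2)); p=shot("wrist");cv2.imwrite("pics/w2.png",p["color"][:,:,::-1])
E
```

```text
bracket 184 [0.5939 0.4093 0.0668] [0.57   0.4043 0.062 ] [0.619  0.4151 0.0712]
bracket 165 [0.5803 0.047  0.0668] [0.5572 0.0409 0.0621] [0.6048 0.0521 0.0719]
yaw -0.039
down t7.6 pos [0.5891 0.2273 0.0277] open 1.002 F [-0.5  0.5  0.1] ff 0.0
grip t8.5 pos [0.5888 0.2272 0.0274] open 0.217 F [-0.4  0.4  6.5] ff 59.0
lift1 t9.1 pos [0.5886 0.2272 0.0501] open 0.222 F [-0.3  0.1 -4.4] ff 58.6
lift2 t10.2 pos [0.5882 0.2271 0.1692] open 0.224 F [ 0.6 -0.2 -2.9] ff 58.7
```

View pics/top1.png

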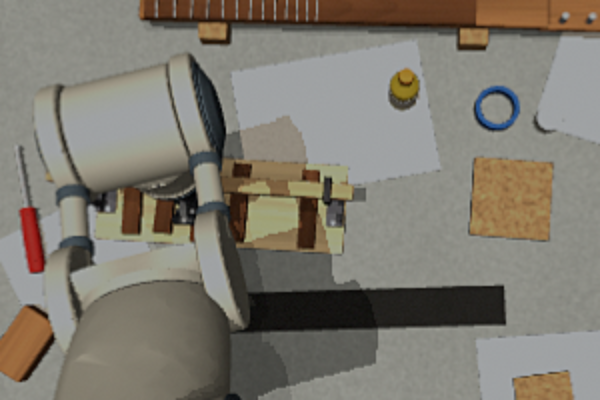

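The crop shows the bar's right end (350,190), lifted clear of its bracket and held. Next I'll lay it on the mat.

Run:
```python
from m import *
mx,my,yw=.4287,.025,.057
bot.move_pose([mx,my,.15],quat(yw)); bot.move_gripper(0.0); st("over mat")
bot.move_l([mx,my,.03],speed=.12); st("30")
for z in (.014,.011,.009,.0075,.006):
    bot.move_l([mx,my,z],speed=.03); s=st(z)
    if s["wrist_force"][2]>3: break
bot.move_gripper(0.5); bot.hold(.3); st("rel")
bot.move_l([mx,my,.13],speed=.2)
pos=(.56,.22,.32);y=best(pos,np.pi/2-.039);print(y)
bot.move_pose(pos,quat(y));bot.hold(.3)
p=shot("wrist"); pickle.dump(p,open("w3.pkl","wb")); cv2.imwrite("pics/w3.png",p["color"][:,:,::-1]);st()
```

```text
over mat t11.6 pos [0.4295 0.0255 0.15  ] open 0.221 F [ 0.3  0.6 -3.4] ff 65.0
30 t12.7 pos [0.429  0.025  0.0304] open 0.217 F [-0.4 -0.  -3.4] ff 65.0
0.014 t13.4 pos [0.4286 0.025  0.0139] open 0.214 F [ 0.4  0.8 -3.1] ff 65.0
0.011 t13.7 pos [0.4286 0.025  0.0109] open 0.220 F [-0.1  0.2 -3. ] ff 65.0
0.009 t13.9 pos [0.4286 0.025  0.0089] open 0.221 F [-0.7 -0.1 -2.9] ff 65.0
0.0075 t14.2 pos [0.4287 0.025  0.0074] open 0.221 F [ 0.6  0.5 -3. ] ff 65.2
0.006 t14.4 pos [0.4287 0.025  0.0072] open 0.218 F [-5.4  0.6 42.7] ff 71.4
rel t15.1 pos [0.4287 0.025  0.0059] open 0.506 F [-0.8  0.3  0.3] ff 0.0
1.5317963267948966
 t17.3 pos [0.5599 0.2196 0.3198] open 0.500 F [-0.8 -0.1  0.7] ff 0.0
```

View pics/w3.png

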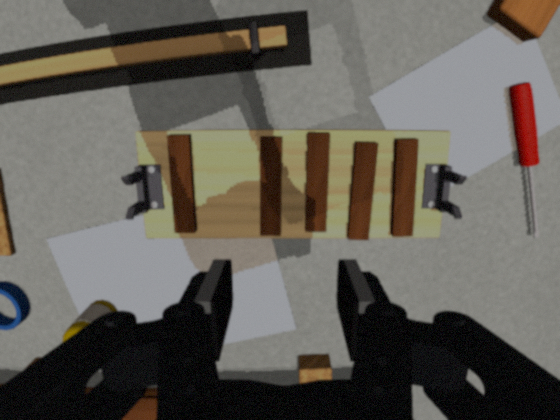

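The bar lies on the mat, collar at (255,40). The blanks are at columns 182, 270, 317, 363 and 404, with rows about 130–238.

```bash
cat > slats.py <<'E'
from m import *
def slats(p,zt=.024,box=(130,460,110,260)):
    hs=cv2.cvtColor(p["color"],cv2.COLOR_RGB2HSV);Z=cloud(p)[...,2]
    m=((hs[...,0]<15)&(hs[...,1]>140)&(abs(Z-zt)<.005)).astype(np.uint8)
    u0,u1,v0,v1=box;k=np.zeros_like(m);k[v0:v1,u0:u1]=m[v0:v1,u0:u1]
    n,l,s,c=cv2.connectedComponentsWithStats(cv2.morphologyEx(k,cv2.MORPH_OPEN,np.ones((3,3))))
    out=[]
    for i in range(1,n):
        if s[i,4]<600: continue
        b=(s[i,0]-1,s[i,0]+s[i,2]+1,s[i,1]-1,s[i,1]+s[i,3]+1); mm=(l==i).astype(np.uint8)
        r=mask_rect(p,mm,zt,b); g=[*onplane(p,[c[i]],zt)[0,:2],r[2]]
        f=fitbox(p,mm,zt,b,.119,.025,g); out.append((c[i],r[1],*f))
    return out
E
python3 - <<'E'
from slats import *
p=pickle.load(open("w3.pkl","rb"))
for r in slats(p): print(r)
E
```

```text
(array([316.6903, 180.4294]), (np.float32(0.115876034), np.float32(0.02388716)), array([ 0.5845,  0.2567, -0.0221]), np.float64(0.0028479956278531647), 269)
(array([181.6188, 180.2491]), (np.float32(0.11562487), np.float32(0.025493983)), array([ 0.5792,  0.0968, -0.0223]), np.float64(0.004011160332097178), 303)
(array([404.1222, 187.207 ]), (np.float32(0.11646376), np.float32(0.025337059)), array([ 0.594 ,  0.3608, -0.024 ]), np.float64(0.0014910873763733191), 238)
(array([361.8294, 189.7913]), (np.float32(0.116742216), np.float32(0.024785018)), array([ 0.5963,  0.3098, -0.0741]), np.float64(0.0015983921241969094), 242)
```

```bash
sed -i 's/m=((hs.*/m=((abs(Z-zt)<.005)\&(hs[...,1]>90)).astype(np.uint8)/; s/box=(130,460,110,260)/box=(164,425,110,260)/' slats.py
python3 - <<'E'
from slats import *
p=pickle.load(open("w3.pkl","rb"))
for r in slats(p): print(r)
E
```

```text
(array([316.9995, 180.743 ]), (np.float32(0.11951343), np.float32(0.026286064)), array([ 0.5823,  0.2565, -0.0537]), np.float64(0.0005725866253085927), 241)
(array([181.1934, 182.556 ]), (np.float32(0.11912433), np.float32(0.02743864)), array([ 0.5782,  0.0954, -0.0376]), np.float64(0.0007014543394678304), 245)
(array([270.422 , 185.3027]), (np.float32(0.11906598), np.float32(0.02538931)), array([ 0.5856,  0.2013, -0.059 ]), np.float64(0.00048098763771638143), 242)
(array([404.3863, 186.499 ]), (np.float32(0.11804877), np.float32(0.026688773)), array([ 0.5931,  0.3611, -0.0133]), np.float64(0.0006210572022741651), 235)
(array([362.2732, 188.9043]), (np.float32(0.118311904), np.float32(0.026847709)), array([ 0.5949,  0.3102, -0.0769]), np.float64(0.0005456000353719787), 231)
```

The fits are sub-millimetre and the blanks sit at the 54 mm pitch. I'll remeasure the board with the same wrist flip, then move the first blank and check it.

```bash
cat > job.py <<'E'
from slats import *
OP=.47; ZP=.013
def up(p,speed=.25): bot.move_l(p,speed=speed)
def pick(x,y,yaw):
    c=best([x,y,.10],yaw+np.pi/2)
    bot.move_pose([x,y,.10],quat(c)); bot.move_gripper(OP)
    bot.move_l([x,y,ZP],speed=.12); bot.move_gripper(0); bot.hold(.2); s=st("grip")
    bot.move_l([x,y,.04],speed=.08); bot.move_l([x,y,.13],speed=.25); st("lift")
    return s["opening"]
def place(B,layer,off):
    """B board x,y,yaw; off +-0.047"""
    a=B[2];ey=np.array([-np.sin(a),np.cos(a)]);ex=np.array([np.cos(a),np.sin(a)])
    d=ey if layer!=2 else ex
    xy=np.array(B[:2])+d*off; yaw=a+(np.pi/2 if layer!=2 else 0)
    c=best([*xy,.15],yaw); bot.move_pose([*xy,.15],quat(c)); bot.move_gripper(0); bot.hold(.1); s=st("over")
    z=ZP+.0025+.014*(layer-1)
    bot.move_l([*xy,z+.02],speed=.2); bot.move_l([*xy,z],speed=.05); s=st("at")
    bot.move_gripper(OP); bot.hold(.2); bot.move_l([*xy,.15],speed=.25)
def look(B,zt,name,flip=0):
    pos=[B[0]-.025,B[1],.30]; bot.move_pose(pos,quat(np.pi/2+B[2]+flip)); bot.hold(.3)
    p=shot("wrist"); pickle.dump(p,open(name+".pkl","wb")); cv2.imwrite(f"pics/{name}.png",p["color"][:,:,::-1]); return p
def check(p,B,zt):
    """slats with top at zt in the board's neighbourhood, in board coords mm, deg"""
    C=cloud(p); a=B[2]; hs=cv2.cvtColor(p["color"],cv2.COLOR_RGB2HSV)
    near=(np.hypot(C[...,0]-B[0],C[...,1]-B[1])<.1); v,u=np.where(near)
    for r in slats(p,zt,(u.min(),u.max(),v.min(),v.max())):
        d=r[2][:2]-B[:2]; print("slat board xy mm",(1000*np.array([d@[np.cos(a),np.sin(a)],d@[-np.sin(a),np.cos(a)]])).round(1),"yaw deg %.1f"%np.degrees(r[2][2]-a),"rms %.2f mm"%(1000*r[3]),np.round(r[1],3))
def board(p,B):
    hs=cv2.cvtColor(p["color"],cv2.COLOR_RGB2HSV);C=cloud(p)
    m=((hs[...,1]>80)&(hs[...,0]<25)&(np.hypot(C[...,0]-B[0],C[...,1]-B[1])<.1)&(C[...,2]<.018)).astype(np.uint8)
    v,u=np.where(m); return fitbox(p,m,.012,(u.min()-2,u.max()+3,v.min()-2,v.max()+3),.12,.12,B)
E
python3 - <<'E'
from job import *
B=[.604,-.2132,-.0557]
p=look(B,.026,"b1"); f=board(p,B); print(f)
B=list((np.array(B)+f[0])/2) if np.abs(f[0]-B).max()<.01 else 1/0
np.save("B.npy",B); print(B)
o=pick(.5782,.0954,-.0376); assert .2<o<.45
place(B,1,-.047)
p=look(B,.026,"b2"); check(p,B,.026); st()
E
```

```text
(array([ 0.6032, -0.2136, -0.0558]), np.float64(0.0012007180709921802), 405)
[np.float64(0.6036214968819557), np.float64(-0.2134216924541116), np.float64(-0.055759607544539416)]
grip t22.2 pos [0.5795 0.0954 0.0134] open 0.283 F [ 4.4 -0.3  6.8] ff 59.7
lift t23.2 pos [0.5781 0.0954 0.1302] open 0.287 F [ 0.1  0.4 -1.1] ff 59.0
over t24.9 pos [ 0.6012 -0.2597  0.15  ] open 0.284 F [ 0.4  0.5 -0.7] ff 58.9
at t26.2 pos [ 0.6009 -0.2603  0.0154] open 0.281 F [-1.1  0.2  4.3] ff 59.4
slat board xy mm [-181.5  189. ] yaw deg -77.1 rms 16.34 mm [0.196 0.022]
slat board xy mm [ -2.1 -46.8] yaw deg -0.0 rms 0.55 mm [0.119 0.026]
slat board xy mm [144.7  27.2] yaw deg 2.2 rms 9.95 mm [0.066 0.059]
 t28.4 pos [ 0.5785 -0.2135  0.2992] open 0.467 F [ 0.8 -0.1 -0.1] ff 0.0
```

View pics/b2.png

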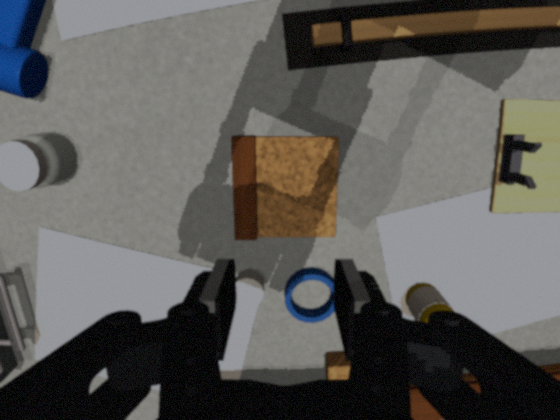

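The blank lies flush along the -y edge of the board, at columns 232–257, off by 2 mm lengthwise. I'll correct that with a pick offset and carry on, checking each one.

```bash
sed -i 's/    for r in slats(p,zt,(u.*/&\n        if r[3]>.003: continue/' job.py
python3 - <<'E'
from job import *
B=np.load("B.npy")
for (x,y,w),(L,o),n in [((.5856,.2013,-.059),(1,.047),"b3"),((.5823,.2565,-.0537),(2,-.047),"b4")]:
    g=pick(x-.0015,y,w); assert .2<g<.45
    place(B,L,o); p=look(B,0,n)
    for k in range(1,L+1): check(p,B,.012+.014*k)
    st()
E
```

```text
grip t31.7 pos [0.5847 0.2014 0.0142] open 0.283 F [-0.5 -0.1  6.3] ff 59.6
lift t32.7 pos [0.584  0.2013 0.1302] open 0.282 F [-0.8 -0.2 -1. ] ff 58.9
over t34.4 pos [ 0.6064 -0.1659  0.15  ] open 0.284 F [-0.7  0.1 -0.4] ff 58.9
at t35.7 pos [ 0.6064 -0.1666  0.0161] open 0.279 F [-4.4  1.  17.2] ff 60.9
slat board xy mm [ -1.9 -46.6] yaw deg 0.1 rms 0.51 mm [0.119 0.026]
slat board xy mm [ 0.4 45.9] yaw deg 0.1 rms 0.87 mm [0.119 0.025]
 t37.9 pos [ 0.5786 -0.2131  0.2992] open 0.470 F [ 0.1 -0.1  0.2] ff 0.0
grip t41.3 pos [0.5814 0.2567 0.0142] open 0.290 F [-0.8 -0.6  5.9] ff 59.6
lift t42.3 pos [0.5807 0.2565 0.1302] open 0.283 F [-0.  -1.  -1.7] ff 58.9
over t44.3 pos [ 0.5569 -0.2104  0.15  ] open 0.285 F [-0.8  0.1 -0.8] ff 58.9
at t45.5 pos [ 0.5569 -0.2109  0.0301] open 0.284 F [-2.9  1.6 17.4] ff 61.0
slat board xy mm [28.5 45.8] yaw deg 0.2 rms 2.53 mm [0.091 0.025]
slat board xy mm [ -2.7 -46.8] yaw deg 0.1 rms 3.00 mm [0.087 0.026]Traceback (most recent call last):
  File "<stdin>", line 6, in <module>
  File "job.py", line 26, in check
    for r in slats(p,zt,(u.min(),u.max(),v.min(),v.max())):
             ~~~~~^^^^^^^^^^^^^^^^^^^^^^^^^^^^^^^^^^^^^^^^
  File "slats.py", line 11, in slats
    r=mask_rect(p,mm,zt,b); g=[*onplane(p,[c[i]],zt)[0,:2],r[2]]
  File "m.py", line 7, in mask_rect
    c=np.vstack([c.reshape(-1,2) for c in cv2.findContours(k,0,1)[0] if cv2.contourArea(c)>40])
    return _nx.concatenate(arrs, 0, dtype=dtype, casting=casting)
           ~~~~~~~~~~~~~~~^^^^^^^^^^^^^^^^^^^^^^^^^^^^^^^^^^^^^^^
ValueError: need at least one array to concatenate
```

```bash
sed -i 's/if s\[i,4\]<600: continue/if s[i,4]<600 or min(s[i,2],s[i,3])<12 or s[i,4]<.3*s[i,2]*s[i,3]: continue/' slats.py; sed -i 's/ZP+.0025/ZP+.003/' job.py
python3 - <<'E'
from job import *
B=np.load("B.npy")
check(pickle.load(open("b4.pkl","rb")),B,.04)
E
```

```text
Traceback (most recent call last):
  File "job.py", line 26, in check
    for r in slats(p,zt,(u.min(),u.max(),v.min(),v.max())):
             ~~~~~^^^^^^^^^^^^^^^^^^^^^^^^^^^^^^^^^^^^^^^^
  File "slats.py", line 11, in slats
    r=mask_rect(p,mm,zt,b); g=[*onplane(p,[c[i]],zt)[0,:2],r[2]]
  File "m.py", line 7, in mask_rect
    c=np.vstack([c.reshape(-1,2) for c in cv2.findContours(k,0,1)[0] if cv2.contourArea(c)>40])
ValueError: need at least one array to concatenate
```

```bash
sed -i 's/near=(np.hypot(C\[...,0\]-B\[0\],C\[...,1\]-B\[1\])<.1)/near=(np.hypot(C[...,0]-B[0],C[...,1]-B[1])<.1)\&(p["z_map"]>0)\&(C[...,2]<.1)/; s/(u.min(),u.max(),v.min(),v.max())/(max(u.min(),3),u.max(),max(v.min(),3),v.max())/' job.py
python3 - <<'E'
from job import *
B=np.load("B.npy")
check(pickle.load(open("b4.pkl","rb")),B,.04)
(x,y,w)=(.5949,.3102,-.0769)
g=pick(x-.0015,y,w); assert .2<g<.45
place(B,2,.047); p=look(B,0,"b5"); check(p,B,.04); check(p,B,.026);st()
E
```

```text
slat board xy mm [-46.3  -2. ] yaw deg 90.6 rms 0.81 mm [0.118 0.027]
grip t52.0 pos [0.594  0.3105 0.0143] open 0.286 F [-1.9  0.7  6.7] ff 59.7
lift t53.0 pos [0.5934 0.3102 0.1304] open 0.281 F [-0.5 -0.4 -0.7] ff 58.9
over t55.3 pos [ 0.6507 -0.2156  0.15  ] open 0.283 F [ 0.3  0.9 -0.2] ff 58.9
at t56.5 pos [ 0.6506 -0.216   0.0302] open 0.284 F [-2.2 -0.3  9.3] ff 60.0
slat board xy mm [-46.7  -2.4] yaw deg 90.3 rms 0.61 mm [0.118 0.026]
slat board xy mm [46.4 -2.4] yaw deg 90.0 rms 0.86 mm [0.118 0.025]
slat board xy mm [ 28.9 -46.6] yaw deg 0.3 rms 2.68 mm [0.067 0.026]
slat board xy mm [-24.1  45.4] yaw deg 0.7 rms 2.81 mm [0.067 0.025]
 t59.5 pos [ 0.5786 -0.2134  0.2998] open 0.469 F [0.2 0.8 0.3] ff 0.0
```

View pics/b5.png

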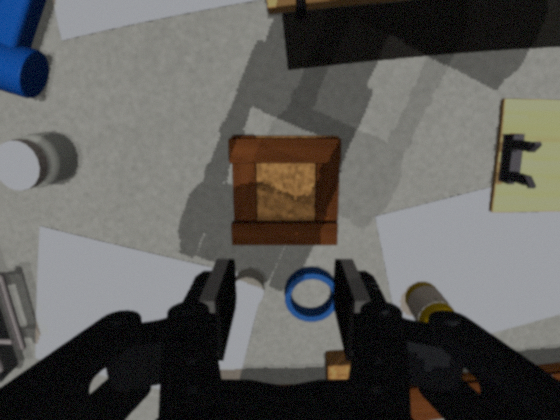

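Two layers are complete and flush to about 2 mm. The bar has been knocked toward the robot: its collar is now at (300,5), where it was at (347,33). I'll place the last blank, then look for the bar.

Run:
```python
from job import *
B=np.load("B.npy")
g=pick(.5931-.0015,.3611,-.0133); assert .2<g<.45
place(B,3,.047); p=look(B,0,"b6"); check(p,B,.054); check(p,B,.04)
pos=[.45,.06,.32]; y=best(pos,np.pi/2); bot.move_pose(pos,quat(y)); bot.hold(.3)
p=shot("wrist");pickle.dump(p,open("w4.pkl","wb"));cv2.imwrite("pics/w4.png",p["color"][:,:,::-1]);print(y);st()
```

```text
grip t63.2 pos [0.5916 0.3612 0.0133] open 0.285 F [1.  0.6 5.7] ff 59.7
lift t64.2 pos [0.5916 0.3611 0.1304] open 0.285 F [-0.5 -0.6 -1.6] ff 59.0
over t66.4 pos [ 0.6064 -0.1661  0.15  ] open 0.284 F [ 0.6  0.7 -0.1] ff 59.0
at t67.6 pos [ 0.6061 -0.1665  0.0437] open 0.284 F [0.5 1.1 0.6] ff 59.1
slat board xy mm [ 0.7 45.7] yaw deg 0.1 rms 1.00 mm [0.119 0.025]
slat board xy mm [-46.5  -1.1] yaw deg 90.0 rms 2.44 mm [0.095 0.025]
slat board xy mm [46.  -0.8] yaw deg 90.1 rms 2.36 mm [0.095 0.025]
1.5707963267948966
 t71.2 pos [0.4502 0.0596 0.3198] open 0.470 F [ 0.   0.2 -0. ] ff 0.0
```

View pics/w4.png

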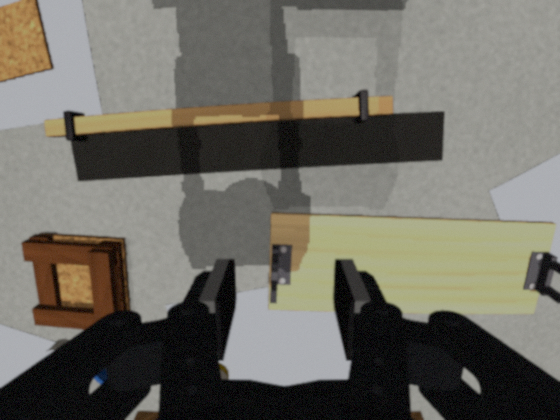

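The bar now runs from (45,127) to (393,105), mostly off the mat toward the robot, with collars at (73,124) and (364,105).

Run:
```python
from job import *
p=pickle.load(open("w4.pkl","rb"));hs=cv2.cvtColor(p["color"],cv2.COLOR_RGB2HSV);C=cloud(p);Z=C[...,2]
for uv in [(55,126),(110,122),(220,115),(320,108),(385,105),(73,124),(364,105)]: print(uv,C[uv[1],uv[0]],hs[uv[1],uv[0]])
m=((hs[...,1]>60)&(Z>.02)&(Z<.045)).astype(np.uint8)
k=np.zeros_like(m);k[90:140,38:400]=m[90:140,38:400]
P=C[k>0];zt=np.median(P[:,2]);print(zt)
print(mask_rect(p,k,zt,(38,400,90,140)))
print(fitbox(p,k,zt,(38,400,90,140),.404,.02,[.365,.0,1.6]))
# lateral tilt of the top face: plane fit
A=np.c_[P[:,:2]-P[:,:2].mean(0),np.ones(len(P))];print(np.linalg.lstsq(A,P[:,2],rcond=None)[0])
```

```text
(55, 126) [ 0.4008 -0.2081  0.0295] [ 22 103 173]
(110, 122) [ 0.3981 -0.1407  0.0286] [ 23 101 174]
(220, 115) [ 0.3924 -0.0129  0.0295] [ 20 112 153]
(320, 108) [0.3851 0.0989 0.0286] [ 21 107 172]
(385, 105) [0.3813 0.1716 0.0292] [ 18 122 171]
(73, 124) [ 0.3991 -0.1838  0.0322] [ 16 142  52]
(364, 105) [0.3816 0.1465 0.0362] [12 19 67]
0.028994961696376664
(array([ 0.3926, -0.0213], dtype=float32), (np.float32(0.40256667), np.float32(0.025465215)), np.float32(-1.5214813))
(array([ 0.392 , -0.0207,  1.627 ]), np.float64(0.002060316227906521), 793)
[0.0522 0.0019 0.0289]
```

Run:
```python
from job import *
p=pickle.load(open("w3.pkl","rb"));C=cloud(p);u=np.mgrid[:420,:560][1];v=np.mgrid[:420,:560][0]
ok=(C[...,2]>.062)&(C[...,2]<.08)&(v<230)&(v>150)
for a,b in ((115,170),(415,470)):
    Q=C[ok&(u>a)&(u<b)]; print("bracket",len(Q),Q.mean(0),(Q.min(0)+Q.max(0))/2)
x,y,w=.392,-.021,.056
c=best([x,y,.1],w); bot.move_pose([x,y,.1],quat(c)); bot.move_gripper(.6)
bot.move_l([x,y,.0065],speed=.1); st("down"); bot.move_gripper(0); bot.hold(.4); st("grip")
bot.move_l([x,y,.03],speed=.05); bot.move_l([x,y,.18],speed=.15); st("lift")
c=-.0385 if abs(c)<1 else -.0385+np.pi
bot.move_pose([.5882,.2278,.18],quat(c)); bot.move_gripper(0); bot.hold(.3); st("over rack")
for n in ("scene","top"):
    p=shot(n);pickle.dump(p,open(n+"5.pkl","wb")); C=cloud(p);Q=(C[...,2]>.13)&(abs(C[...,0]-.588)<.05)
    cv2.imwrite(f"pics/{n}5.png",cv2.resize(p["color"][80:280,80:460,::-1] if n=="top" else p["color"][80:300,180:480,::-1],None,fx=2,fy=2))
```

```text
bracket 147 [0.5824 0.0468 0.0667] [0.5808 0.0467 0.0666]
bracket 146 [0.5935 0.4093 0.0666] [0.5938 0.4096 0.0671]
down t73.8 pos [ 0.3922 -0.021   0.0068] open 0.602 F [ 0.5  0.5 -0.6] ff 0.0
grip t74.6 pos [ 0.3925 -0.0211  0.0071] open 0.223 F [-0.8  0.7 14.7] ff 58.0
lift t76.3 pos [ 0.3915 -0.0209  0.1793] open 0.228 F [ 0.   0.8 -3.8] ff 58.6
over rack t78.0 pos [0.5882 0.2276 0.18  ] open 0.227 F [ 1.1  0.2 -3. ] ff 58.6
```

View pics/scene5.png

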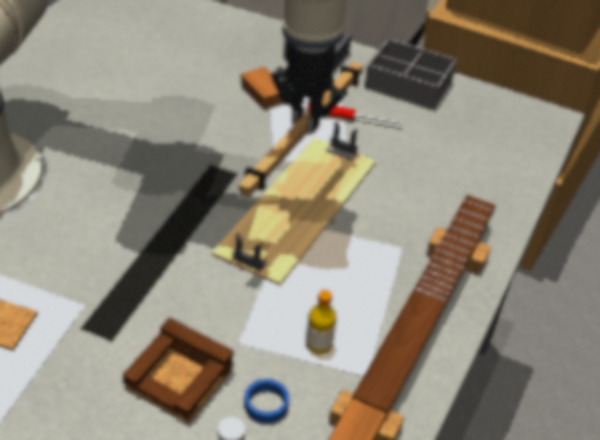

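Both ends of the held bar show, at crop (250,185) and (357,72). I'll check its level and lengthwise position from depth.

Run:
```python
from job import *
for n in ("scene","top"):
    p=pickle.load(open(n+"5.pkl","rb"));C=cloud(p);hs=cv2.cvtColor(p["color"],cv2.COLOR_RGB2HSV)
    Q=(C[...,2]>.15)&(C[...,2]<.24)&(abs(C[...,0]-.588)<.03)&(hs[...,1]>80)
    P=C[Q]
    for lo,hi in ((0,.056),(.06,.15),(.3,.39),(.4,.5)):
        k=(P[:,1]>lo)&(P[:,1]<hi)
        if k.sum(): print(n,lo,k.sum(),P[k].mean(0),"max",P[k].max(0),"min",P[k].min(0))
```

```text
scene 0 81 [0.5858 0.0382 0.1983] max [0.5968 0.0559 0.2085] min [0.5739 0.0245 0.1833]
scene 0.06 126 [0.589  0.1066 0.2007] max [0.5992 0.1487 0.2138] min [0.5745 0.0603 0.1867]
scene 0.3 73 [0.5969 0.3614 0.2014] max [0.6103 0.39   0.2143] min [0.5848 0.3034 0.1857]
scene 0.4 12 [0.5996 0.4195 0.2016] max [0.6078 0.4277 0.2058] min [0.5875 0.407  0.1948]
top 0 73 [0.58   0.0415 0.2019] max [0.5948 0.055  0.2067] min [0.5696 0.0279 0.1868]
top 0.06 219 [0.5823 0.1085 0.2021] max [0.5929 0.1499 0.2099] min [0.5628 0.061  0.1852]
top 0.4 4 [0.5886 0.4278 0.2004] max [0.5912 0.4292 0.202 ] min [0.5862 0.4258 0.1988]
```

The bar is level and its ends span y = 0.0245–0.4285, so it is centred to about 1 mm. I'll lower it into the brackets.

Run:
```python
from job import *
x,y=.5879,.2284
bot.move_l([x,y,.09],speed=.15); bot.move_l([x,y,.06],speed=.05); s=st("60")
for z in (.052,.044,.038,.034,.031,.029,.028,.027,.026,.025):
    bot.move_l([x,y,z],speed=.03); s=st(z)
    if s["wrist_force"][2]>5 or np.abs(s["wrist_force"][:2]).max()>15: break
```

```text
60 t79.7 pos [0.588  0.2284 0.06  ] open 0.222 F [ 0.4 -0.  -3.3] ff 58.6
0.052 t80.1 pos [0.5878 0.2284 0.0518] open 0.226 F [ 0.3 -0.9 -3. ] ff 58.6
0.044 t80.5 pos [0.5877 0.2283 0.0438] open 0.232 F [ 0.4 -0.1 -3.3] ff 58.6
0.038 t80.8 pos [0.5877 0.2284 0.0378] open 0.222 F [ 0.  -0.8 -3. ] ff 58.6
0.034 t81.1 pos [0.5877 0.2284 0.0338] open 0.227 F [-0.1  0.2 -3.8] ff 58.6
0.031 t81.4 pos [0.5878 0.2284 0.0308] open 0.225 F [ 0.1  0.7 -2.8] ff 58.6
0.029 t81.6 pos [0.5881 0.2285 0.0291] open 0.227 F [ 0.1  0.9 -2.4] ff 58.5
0.028 t81.9 pos [0.5882 0.2285 0.0282] open 0.224 F [0.9 0.  1.7] ff 58.4
0.027 t82.1 pos [0.5883 0.2285 0.0275] open 0.222 F [-0.8 -0.2  7.6] ff 60.4
```

Contact came at the seated height with no side force. I'll release, back off and check.

Run:
```python
from job import *
B=np.load("B.npy")
bot.move_gripper(.55); bot.hold(.3); bot.move_l([.5879,.2284,.16],speed=.15)
pos=(.56,.22,.32);y=best(pos,np.pi/2-.039); bot.move_pose(pos,quat(y)); bot.hold(.3)
p=shot("wrist"); cv2.imwrite("pics/w6.png",p["color"][:,:,::-1]); C=cloud(p);hs=cv2.cvtColor(p["color"],cv2.COLOR_RGB2HSV)
m=((hs[...,1]>60)&(abs(C[...,2]-.05)<.007)).astype(np.uint8)
print("bar",mask_rect(p,m,.05,(100,490,130,240)))
Q=C[(m>0)&(abs(C[...,0]-.588)<.03)]
for lo,hi in ((0,.04),(.06,.2),(.25,.39),(.42,.5)):
    k=(Q[:,1]>lo)&(Q[:,1]<hi);print(k.sum(),Q[k].mean(0))
p=look(B,0,"b7"); check(p,B,.054); check(p,B,.04); st()
```

```text
bar (array([0.5888, 0.2283], dtype=float32), (np.float32(0.4025299), np.float32(0.026814818)), np.float32(1.5367969))
194 [0.5805 0.0339 0.05  ]
2334 [0.5845 0.1304 0.0501]
2210 [0.5916 0.3195 0.0499]
141 [0.5955 0.4246 0.0499]
slat board xy mm [ 0.7 45.8] yaw deg 0.1 rms 0.97 mm [0.119 0.025]
slat board xy mm [-46.6  -0.6] yaw deg 90.0 rms 2.36 mm [0.095 0.026]
slat board xy mm [ 46.2 -26. ] yaw deg 90.0 rms 2.66 mm [0.095 0.025]
 t87.6 pos [ 0.5788 -0.213   0.3   ] open 0.550 F [-0.8 -0.6 -0.1] ff 0.0
```

View pics/w6.png

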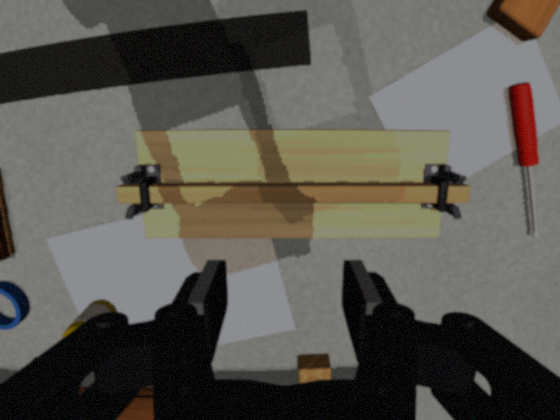

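View pics/b7.png

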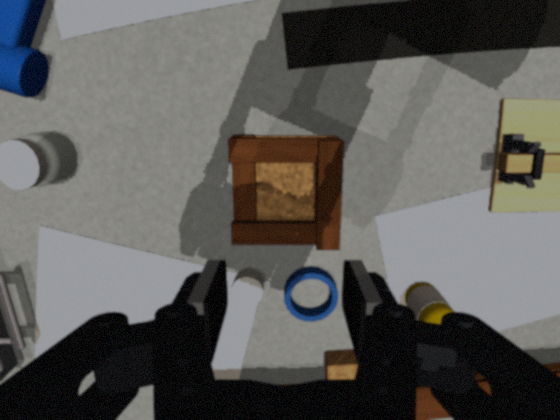

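The bar is seated in both brackets at (145,193) and (443,193), level with its top at z = 0.050. The stack is flush, with the fifth blank on top along the +y edge, and the tape and tin haven't moved. I'll hand it in.

```bash
python3 -c "
from bench import bot
print(bot.job_done())"
```

```text
the job is handed in; nothing more can be done
None
```

Job handed in at about 88 s: all five blanks are stacked crosswise on the cork board, flush to about 2 mm, with the fifth alone on top, and the bar is back level in both brackets after being knocked off the mat partway through.

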